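# Lid the stirrer caddy in the tea corner

### The job

Cover the open stirrer caddy with the longer of the two thin wooden lids. The lid lies in a lane of the low stand with no room for fingers beside it, so first slide it out over the stand's front edge, the edge nearer the robot, until a good part of it overhangs but it still rests on the stand; then take it by the overhanging end and set it gently, not dropped, flat on the caddy, centred and in line with it. Leave the short lid where it lies.

Things in the scene. Friction and masses are not known exactly. Their poses are not given: they have to be found in the camera images.
- lid_long_center (a point): Centre (half-way up) of the long lid: loose thin bamboo board, 140 mm long (x axis), 60 wide (y), 5 thick, 20 to 45 g. Lies flat along one of the stand's two lanes, near end 8 to 25 mm inside the front edge; low ribs leave no room for fingers beside it. Pushed at its far end it slides easily. Where it overhangs, grip it across its 60 mm width. It tips off at 70 mm of overhang.
- lid_short_center (a point): Centre (half-way up) of the short lid: same wood, 95 mm long (x), 60 mm wide (y), 5 mm thick, in the other lane. It is not wanted: leave it alone.
- rest_front (a point): Middle of the front edge of the fixed dark wooden stand, at lane-floor height (50 mm above the counter). x: along the lanes away from the robot, y: left, z: up. Stand 195 mm deep, 156 wide; two lanes 66 mm wide, centred 37 mm either side of this point, between ribs 10 mm high. Lanes are open at both ends; behind the long lid 30 to 47 mm of lane floor is bare. Free space below the front edge.
- caddy_rim (a point): Centre of the open mouth of the fixed black caddy, at rim height (60 mm above the counter). Open box 120 mm long (x axis), 40 wide (y), 60 tall, walls 4 mm, holding wooden stirrers that stay below the rim. The lid rests on the rim and stands out 10 mm all round, its long side along the caddy's, either way round.
There are look-alikes about, which are no part of the job. Of the things that look like the part that bears rest_front, take the one that is farthest from the robot's base at the start.

How it is judged:
By the outcome, as a careful person would: the job done as asked, in the order asked, and still so for the second after the job is handed in, with the robot touching nothing.
It also fails if it takes over 45 s, if anything falls off the work surface, if the arm or the gripper's body presses on something with over 40 N, if the wrist force passes 120 N, or if a joint passes its speed limit or range.

### The arm

A 7-joint arm with a two-finger parallel gripper is mounted at the origin on the work surface. World frame = base frame: x ahead of the robot, y to its left, z up, the work surface at z = 0. Lengths are in m, angles in rad, forces in N, time in s.
With the tool pointing down it reaches from about 0.4 to 0.925 m from the base axis. Payload 4.1 kg.
Tool frame: the origin (TCP) lies midway between the tips of the shut fingers; the grasp point (between the pads) lies 19 mm behind it; z points along the fingers, y is the direction in which the jaws open and shut (so a half turn about z gives the same grasp; the last joint's range is limited). The gripper opens to 85 mm and grips with 20 to 120 N. Pads are 22 mm wide; open, the fingers measure 114 mm over their backs; the gripper's body (76 mm by 85 mm) begins 54 mm behind the grasp point. The pads swing forward as they close: fully open they stand 13 mm farther back than shut.
Start: joints at [-1.337, 0.398, 0.045, 1.537, -0.019, 1.207, -0.051], TCP at [0.212, 0.614, 0.231] pointing down, gripper open.
Joint ranges: [-2.82, 2.82], [-0.49, 2.23], [-1.37, 1.46], [0, 2.46], [-1.36, 4.5], [0.23, 2], [-2.94, 2.94]. Speed limits (rad/s): [2.57, 2.57, 3.14, 3.14, 3.14, 3.14, 3.14].

### API

Orientations are given as a rotation vector (axis times angle).
In Python, from rig import * gives the robot as it stands.
- The arm moves only by the shell command python3 -m crank 'ROWS' [OPENING]. ROWS is JSON, a list of rows, each a list of 4 numbers: the shift along the tool's x, y, z in m, then the turn about the tool's z in rad. In form: [[x, y, z, roll], ...]. A call has exactly 8 rows; each row shifts and turns the commanded pose from where the row before left it, along the tool's axes as they then stand; what a row does not reach is not made up. A row lasts 1/8 s, in which the tool goes at most 62.5 mm and 10.7 degrees, less where a joint would pass 70% of its speed; a pose out of reach is approached as far as the arm can. A call with a gripper value outside its range is refused whole. OPENING is the opening, from -1 (shut) to 1 (fully open), set as the call begins (- or left out, the last holds). The fingers move at their own pace and stop on an object; the grip force is fixed at half the most. Time passes only in rows, so rows that do not move let the fingers close, or fill a call up. It gives the time, the measured TCP pose, the force and the opening at its end, in the units of the state.
- sense(): the state, without advancing time (a new reading comes with each control period).
- get_image(name): name is "side" or "top" or "wrist"; returns a dict with "image" (400x640x3 uint8, blue, green, red), "range_z" (400x640 float32, m along the optical axis (not along the pixel's ray), 0 where there is no reading), "vfov" (degrees; the focal length in pixels is half the picture's height over the tangent of half this angle, whatever the lens; pixels are square), "cx", "cy" (the principal point, pixels), "xyz" and "rotation" of the camera in the world; the wrist camera has in their place "T_tool_cam" (4x4, takes a point from camera to tool coordinates, whose origin is the TCP and whose axes are the flange's). Camera axes: x right, y down, z forward; pixel columns grow to the right and rows downward; lengths in m; the calibration is good to about 2 mm. A picture is of the moment at which its call begins: read the wrist's pose just before it.
- finish_job(): hands the job in, once; it reports no verdict.
Trained networks look in the newest picture that a camera, given by its name, has taken for a name from the list of things; names that differ only in an ending like _2 or _b are one class to them, and where a whole thing is asked for, a point or a joint stands for the part that bears it (a point fixed in the world has none). Each returns a list of dicts, best first, with "confidence" (0 to 1); they miss things now and then, are a little off and sometimes report something else, mostly with a low value. They report only what shows in the picture. A call takes as long as a camera call. They do not tell look-alikes from the thing itself.
- recognise(label, camera): "box" ([centre column, centre row, width, height] in pixels, round what is visible of it).
- tip_of(label, camera): "at" ([column, row] in pixels: a listed point, or the origin of a listed thing).
The state is a dict: "time_s": time; "joint_positions": joint angles; "joint_velocities": joint speeds; "joint_torque": joint torques, N m; "tcp_pos": TCP position; "ee_rot": TCP orientation; "contact_force": force on the tool from outside, world axes, zero at the start; "wrist_torque": the same for the moment, N m; "width": finger opening in m.
Only numpy, scipy, OpenCV 4.12 (cv2) and the standard library are available. Lean on these libraries where they do the work, as an engineer would, in place of code of your own. Each camera call takes 0.05 s, during which the arm holds its last target. There are 200 camera calls.

## Working session

There is one attempt and no reset: what is moved stays moved. The work goes in short steps, Python scripts to look and compute and a shell command to move; the robot and the scene stay as the last step left them, time stands still between calls to the robot, and variables do not carry over. Pictures are saved under pics/ and viewed, about 8 in all and at most 12, crops included, and the job is handed in when it is done.

```bash
mkdir -p pics; ls; cat > h.py <<'E'
from rig import *
import numpy as np, cv2
from scipy.spatial.transform import Rotation as R
def campose(d,s):
    if "T_tool_cam" in d:
        T=np.eye(4);T[:3,:3]=R.from_rotvec(s["ee_rot"]).as_matrix();T[:3,3]=s["tcp_pos"]
        return T@np.array(d["T_tool_cam"])
    T=np.eye(4);r=np.array(d["rotation"]);T[:3,:3]=r if r.shape==(3,3) else R.from_rotvec(r).as_matrix();T[:3,3]=d["xyz"];return T
def snap(n):
    s=sense();d=get_image(n);d["T"]=campose(d,s);d["f"]=200/np.tan(np.radians(d["vfov"])/2);return d
def px(d,u,v,z=None):  # world point; z: intersect plane
    ray=np.array([(u-d["cx"])/d["f"],(v-d["cy"])/d["f"],1])
    T=d["T"];
    if z is None:
        w=d["range_z"][int(v)-2:int(v)+3,int(u)-2:int(u)+3];w=w[w>0];t=np.median(w) if w.size else np.nan
    else: t=(z-T[2,3])/(T[:3,:3]@ray)[2]
    return T[:3,:3]@(ray*t)+T[:3,3]
def cloud(d):
    v,u=np.mgrid[0:400,0:640];z=d["range_z"]
    P=np.stack([(u-d["cx"])/d["f"]*z,(v-d["cy"])/d["f"]*z,z],-1)
    P=P@d["T"][:3,:3].T+d["T"][:3,3];P[z<=0]=np.nan;return P
E
python3 - <<'E'
from h import *
np.set_printoptions(precision=4,suppress=True)
for n in ["top","side"]:
    d=snap(n);cv2.imwrite(f"pics/{n}0.png",d["image"]);print(n,d["xyz"],d["rotation"],d["vfov"],d["cx"],d["cy"])
    for l in ["lid_long_center","lid_short_center","rest_front","caddy_rim"]:
        for r in tip_of(l,n): print(l,r,px(d,*r["at"]))
print(sense())
E
```

```text
pics
top [0.4112 0.0117 0.8186] [-2.2138  2.1582 -0.0026] 57.88409084639527 319.47258914554914 196.28749762203125
lid_long_center {'at': [263.9, 109.0], 'confidence': 0.66} [0.6231 0.1622 0.0546]
lid_short_center {'at': [230.1, 116.3], 'confidence': 0.86} [0.606  0.2347 0.0549]
lid_short_center {'at': [247.3, 149.0], 'confidence': 0.21} [0.5355 0.1942 0.0588]
rest_front {'at': [172.3, 285.3], 'confidence': 0.87} [0.2299 0.3695 0.0007]
rest_front {'at': [450.4, 318.7], 'confidence': 0.61} [ 0.1913 -0.2406  0.0494]
rest_front {'at': [251.9, 149.7], 'confidence': 0.57} [0.5354 0.186  0.051 ]
caddy_rim {'at': [417.1, 118.4], 'confidence': 0.81} [ 0.6117 -0.1668  0.0424]
side [ 0.4097 -0.5166  0.5311] [-2.2665  0.0917 -0.0447] 57.47733759708884 317.23172703235184 203.2490783458618
lid_long_center {'at': [382.4, 170.1], 'confidence': 0.62} [0.6144 0.1553 0.0551]
lid_short_center {'at': [373.6, 149.4], 'confidence': 0.58} [0.6122 0.2448 0.0552]
rest_front {'at': [144.3, 349.3], 'confidence': 0.97} [ 0.1959 -0.2448  0.0585]
rest_front {'at': [227.8, 140.9], 'confidence': 0.72} [0.2472 0.3258 0.0489]
rest_front {'at': [344.8, 164.1], 'confidence': 0.62} [0.5336 0.1937 0.0502]
rest_front {'at': [374.8, 150.7], 'confidence': 0.61} [0.6142 0.2398 0.0545]
caddy_rim {'at': [421.0, 274.3], 'confidence': 0.96} [ 0.6132 -0.1445  0.0534]
{'time_s': 0.5, 'joint_positions': array([-1.337 ,  0.3984,  0.0451,  1.5367, -0.0187,  1.2069, -0.0507]), 'joint_velocities': array([ 0.0012, -0.0016,  0.0008, -0.0003,  0.0002,  0.0014, -0.0016]), 'joint_torque': array([ -0.0007, -47.4569,   1.3611, -25.4266,   0.0113,   0.002 ,
        -0.    ]), 'tcp_pos': array([0.2124, 0.6143, 0.2313]), 'ee_rot': array([ 0.5203,  3.0982, -0.    ]), 'contact_force': array([ 0.0397,  0.3968, -0.1829]), 'wrist_torque': array([-0.0227,  0.0049,  0.0253]), 'width': 0.08536932888757748}
```

View pics/top0.png

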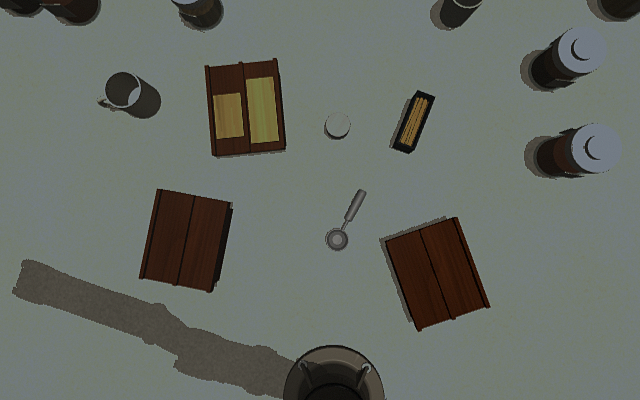

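```bash
python3 - <<'E'
from h import *
np.set_printoptions(precision=4,suppress=True)
d=snap("top");P=cloud(d);im=d["image"]
def rect(m,name):
    n,l,st,_=cv2.connectedComponentsWithStats(cv2.morphologyEx(m.astype(np.uint8),cv2.MORPH_OPEN,np.ones((3,3))))
    for i in range(1,n):
        if st[i,4]<150: continue
        q=P[l==i];r=cv2.minAreaRect(q[:,:2].astype(np.float32)*1000)
        print(name,st[i],"rect",r,"z",np.nanmedian(q[:,2]),"mean",q.mean(0))
X,Y,Z=P[...,0],P[...,1],P[...,2]
reg=(X>.45)&(X<.8)&(Y>.02)&(Y<.35)
hsv=cv2.cvtColor(im,cv2.COLOR_BGR2HSV)
rect(reg&(Z>.03)&(Z<.08),"stand")
rect(reg&(Z>.05)&(Z<.06)&(hsv[...,2]>130),"lid")
reg2=(X>.45)&(X<.8)&(Y>-.35)&(Y<-.02)
rect(reg2&(Z>.05)&(Z<.07),"caddyrim")
rect(reg2&(Z>.01)&(Z<.1),"caddy")
print(hsv[109,264],hsv[116,230],hsv[149,252])
E
```

```text
stand [ 205   58   81   99 6633] rect ((627.836181640625, 205.08094787597656), (196.74037170410156, 156.99295043945312), 6.953994274139404) z 0.05384412333317634 mean [0.6253 0.2045 0.0535]
caddy [ 393   91   42   62 1306] rect ((604.675048828125, -159.801025390625), (40.761409759521484, 121.71480560302734), 69.51420593261719) z 0.04328317733193199 mean [ 0.604  -0.1593  0.0443]
[ 28 122 113] [ 22 141 116] [ 10 154  53]
```

The top view shows the far stand (around 246,107) with the long lid in the right lane (around 264,109) and the short lid in the left lane. The caddy is at (413,121). The two empty stands nearer the robot are look-alikes.

```bash
cat >> h.py <<'E'
def plan(x,y,z,yaw,n,s=None):
    """n equal rows taking the tool to world xyz, tool x axis at yaw (deg, mod 180)"""
    s=s or sense();M=R.from_rotvec(s["ee_rot"]).as_matrix()
    cur=np.degrees(np.arctan2(M[1,0],M[0,0]));dy=(yaw-cur+90)%180-90
    ph=-np.radians(dy)/n;D=M.T@(np.array([x,y,z])-s["tcp_pos"])
    A=sum(R.from_rotvec([0,0,i*ph]).as_matrix() for i in range(n));r=np.linalg.solve(A,D)
    print("cur",s["tcp_pos"].round(4),"yaw",round(cur,2),"tilt",np.degrees(np.arccos(-M[2,2])).round(2),"turn",round(dy,2),"| D tool",D.round(4),"| row x%d"%n,r.round(4),round(ph,4),"step",np.linalg.norm(r).round(4))
def topfit(d,mask,name,minpx=150):
    P=cloud(d);n,l,st,_=cv2.connectedComponentsWithStats(cv2.morphologyEx(mask.astype(np.uint8),cv2.MORPH_OPEN,np.ones((3,3))))
    for i in range(1,n):
        if st[i,4]<minpx: continue
        q=P[l==i];c,(w,h),a=cv2.minAreaRect(q[:,:2].astype(np.float32)*1000)
        if h>w: w,h,a=h,w,a-90
        print(name,st[i][4],"c",np.round(c,1),"L,W",round(w,1),round(h,1),"yaw",round((a+90)%180-90,2),"z",np.nanmedian(q[:,2]).round(4))
E
python3 - <<'E'
from h import *
d=snap("top");P=cloud(d);X,Y,Z=P[...,0],P[...,1],P[...,2]
V=cv2.cvtColor(d["image"],cv2.COLOR_BGR2HSV)[...,2]
topfit(d,(X>.45)&(X<.8)&(Y>.02)&(Y<.35)&(Z>.045)&(Z<.062)&(V>80),"lid")
topfit(d,(X>.45)&(X<.8)&(Y>-.35)&(Y<-.02)&(Z>.052)&(Z<.07),"rim",30)
cx=(Y<-.02)&(Y>-.35)&(X>.45)&(X<.8);print(np.histogram(Z[cx&(Z>.01)],bins=np.arange(.01,.08,.005)))
th=np.radians(6.95);
plan(.7,.18,.2,6.95,8)
E
```

```text
lid 1765 c [623.  166.9] L,W 142.7 59.9 yaw 7.12 z 0.0547
lid 1184 c [609.4 239.8] L,W 96.9 60.0 yaw 7.0 z 0.0545
rim 63 c [ 658.1 -179.8] L,W 39.5 7.6 yaw 69.85 z 0.0598
(array([ 23,  34,  26,  28, 158, 216, 352, 118,  51, 184, 146,   0,   0,
         0]), array([0.01 , 0.015, 0.02 , 0.025, 0.03 , 0.035, 0.04 , 0.045, 0.05 ,
       0.055, 0.06 , 0.065, 0.07 , 0.075, 0.08 ]))
cur [0.2123 0.6144 0.2314] yaw 160.93 tilt 0.01 turn 26.02 | D tool [-0.6028 -0.2513  0.0313] | row x8 [-0.0682 -0.046   0.0039] -0.0568 step 0.0824
```

```bash
python3 - <<'E'
from h import *
plan(.7113,.1779,.15,6.95,14)
E
```

```text
cur [0.2123 0.6144 0.2314] yaw 160.93 tilt 0.01 turn 26.02 | D tool [-0.6142 -0.2496  0.0813] | row x14 [-0.0395 -0.0268  0.0058] -0.0324 step 0.0481
```

```bash
python3 -m crank '[[-0.0395,-0.0268,0.0058,-0.0324],[-0.0395,-0.0268,0.0058,-0.0324],[-0.0395,-0.0268,0.0058,-0.0324],[-0.0395,-0.0268,0.0058,-0.0324],[-0.0395,-0.0268,0.0058,-0.0324],[-0.0395,-0.0268,0.0058,-0.0324],[-0.0395,-0.0268,0.0058,-0.0324],[-0.0395,-0.0268,0.0058,-0.0324]]' -1; python3 -m crank '[[-0.0395,-0.0268,0.0058,-0.0324],[-0.0395,-0.0268,0.0058,-0.0324],[-0.0395,-0.0268,0.0058,-0.0324],[-0.0395,-0.0268,0.0058,-0.0324],[-0.0395,-0.0268,0.0058,-0.0324],[-0.0395,-0.0268,0.0058,-0.0324],[0,0,0,0],[0,0,0,0]]'
python3 - <<'E'
from h import *
plan(.7113,.1779,.15,6.95,8)
plan(.7113,.1779,.0515,6.95,8)
print(sense()["joint_positions"])
d=snap("wrist");cv2.imwrite("pics/w1.png",d["image"])
E
```

```text
time_s: 1.6
tcp_pos: [0.4745, 0.3361, 0.1851]
ee_rot: [0.114, 3.139, 0.001]
contact_force: [-0.3, 0.6, 0.3]
width: -0.0004
time_s: 2.6
tcp_pos: [0.7108, 0.1789, 0.1498]
ee_rot: [0.19, -3.135, -0.001]
contact_force: [0.1, 1.6, -0.1]
width: 0.0002
cur [0.7108 0.1789 0.1498] yaw -173.08 tilt 0.07 turn 0.03 | D tool [-0.0004 -0.0011 -0.0002] | row x8 [-0.0001 -0.0001 -0.    ] -0.0001 step 0.0001
cur [0.7108 0.1789 0.1498] yaw -173.08 tilt 0.07 turn 0.03 | D tool [-0.0005 -0.0012  0.0983] | row x8 [-0.0001 -0.0001  0.0123] -0.0001 step 0.0123
[-0.42389473  0.61527565  0.18717632  1.39704839 -0.11958212  1.1410154
  1.47129955]
```

View pics/w1.png

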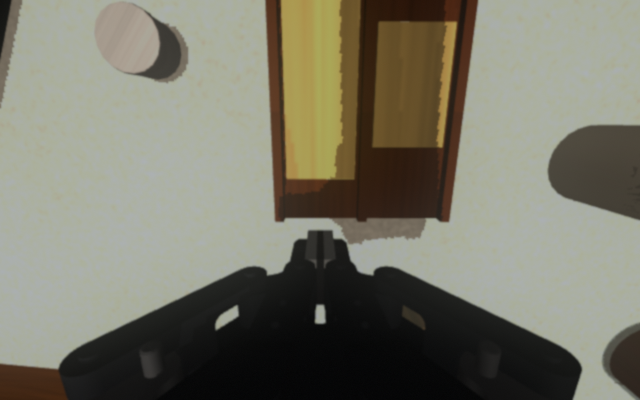

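The wrist view shows the long lid's far end at row 180 and the stand's back edge at row 217. The shut fingertips are at (320,235).

```bash
python3 - <<'E'
from h import *
d=snap("wrist")
u=np.array([.9927,.121]);l=np.array([-.121,.9927]);o=np.array([.5311,.1932])
for n,q,z in [("endL",(286,180),.055),("endR",(354,180),.055),("edgeL",(278,219),.06),("edgeMid",(362,219),.06),("floor",(310,216),.05),("edgeR",(448,219),.06)]:
    p=px(d,*q,z);p2=px(d,*q);e=p[:2]-o;print(n,p.round(4),p2.round(4),"t",(e@u).round(4),"s",(e@l).round(4))
E
```

```text
endL [0.6962 0.1486 0.055 ] [0.6969 0.1483 0.0517] t 0.1585 s -0.0642
endR [0.6889 0.2083 0.055 ] [0.6894 0.2088 0.0521] t 0.1585 s -0.0041
edgeL [0.7316 0.1451 0.06  ] [0.7311 0.1453 0.0614] t 0.1932 s -0.072
edgeMid [0.7224 0.2202 0.06  ] [0.7218 0.2198 0.0618] t 0.1932 s 0.0037
floor [0.7287 0.1735 0.05  ] [0.7282 0.1735 0.0517] t 0.1938 s -0.0435
edgeR [0.7131 0.2971 0.06  ] [0.7301 0.328  0.002 ] t 0.1932 s 0.0811
```

```bash
python3 -m crank '[[0,-0.001,0.012,0],[0,0,0.012,0],[0,0,0.012,0],[0,0,0.012,0],[0,0,0.012,0],[0,0,0.012,0],[0,0,0.003,0],[0,0,0,0]]'
```

```text
time_s: 3.7
tcp_pos: [0.7114, 0.1773, 0.075]
ee_rot: [0.19, -3.136, -0.0]
contact_force: [-0.1, 1.1, 0.5]
width: -0.0
```

```bash
python3 -m crank '[[0,-0.001,0.008,0],[0,0,0.008,0],[0,0,0.004,0],[0,0,0.002,0],[0,0,0.0012,0],[0,0,0,0],[0,0,0,0],[0,0,0,0]]'
python3 - <<'E'
from h import *
s=sense();print(s["contact_force"])
plan(.7113,.1779,.0515,6.95,8)
e=s["tcp_pos"][:2]-[.5311,.1932];print("t",e@[.9927,.121],"s",e@[-.121,.9927])
E
```

```text
time_s: 4.7
tcp_pos: [0.7116, 0.1764, 0.0521]
ee_rot: [-0.19, 3.136, 0.0]
contact_force: [-0.8, 0.6, -1.1]
width: -0.0002
[-0.7539307   0.58765441 -1.10067948]
cur [0.7116 0.1764 0.0521] yaw -173.07 tilt 0.02 turn 0.02 | D tool [0.0001 0.0015 0.0006] | row x8 [0.     0.0002 0.0001] -0.0001 step 0.0002
t 0.17712838696386052 s -0.03848656541273136
```

```bash
python3 -m crank '[[0.003,0.002,0.0005,0],[0.005,0,0,0],[0.006,0,0,0],[0.007,0,0,0],[0.007,0,0,0],[0.007,0,0,0],[0.006,0,0,0],[0.003,0,0,0]]'
python3 - <<'E'
from h import *
s=sense();print(s["contact_force"])
e=s["tcp_pos"][:2]-[.5311,.1932];print("t",e@[.9927,.121],"s",e@[-.121,.9927])
d=snap("top");P=cloud(d);X,Y,Z=P[...,0],P[...,1],P[...,2]
V=cv2.cvtColor(d["image"],cv2.COLOR_BGR2HSV)[...,2]
topfit(d,(X>.45)&(X<.8)&(Y>.02)&(Y<.35)&(Z>.045)&(Z<.062)&(V>80),"lid")
cv2.imwrite("pics/t2.png",cv2.resize(d["image"][30:200,180:330],None,fx=4,fy=3.5))
E
```

```text
time_s: 5.7
tcp_pos: [0.6672, 0.1731, 0.0515]
ee_rot: [-0.19, 3.136, 0.0]
contact_force: [0.1, 0.2, 0.4]
width: 0.0001
[0.07318204 0.24277751 0.41372864]
t 0.13266077205649465 s -0.03646706801744929
lid 1766 c [586.1 161.5] L,W 140.0 59.5 yaw 6.9 z 0.0547
lid 192 c [607.1 213.5] L,W 83.1 13.7 yaw 2.05 z 0.0544
```

View pics/t2.png

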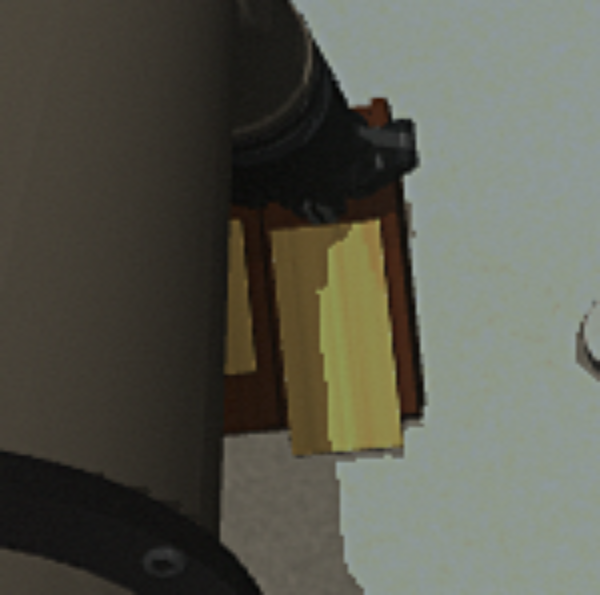

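The lid is straight in its lane with its near end about 19 mm over the front edge. I'll push 29 mm more, then back off and rise.

```bash
python3 -m crank '[[0.004,0,0,0],[0.006,0,0,0],[0.006,0,0,0],[0.006,0,0,0],[0.004,0,0,0],[0.002,0,0,0],[0.001,0,0,0],[0,0,0,0]]'; python3 -m crank '[[-0.01,0,0,0],[-0.01,0,-0.01,0],[0,0,-0.03,0],[0,0,-0.04,0],[0,0,-0.03,0],[0,0,0,0],[0,0,0,0],[0,0,0,0]]' 
python3 - <<'E'
from h import *
u=np.array([.9927,.121]);l=np.array([-.121,.9927]);o=np.array([.5311,.1932])
d=snap("top");P=cloud(d);X,Y,Z=P[...,0],P[...,1],P[...,2]
V=cv2.cvtColor(d["image"],cv2.COLOR_BGR2HSV)[...,2]
topfit(d,(X>.4)&(X<.8)&(Y>.02)&(Y<.35)&(Z>.045)&(Z<.062)&(V>80),"lid")
cv2.imwrite("pics/t3.png",d["image"])
e=px(d,*tip_of("lid_long_center","top")[0]["at"],.055)[:2]-o;print("net t,s",e@u,e@l)
p=o+u*(-.025)+l*(-.037);print(p)
plan(p[0],p[1],.15,6.95,8)
E
```

```text
time_s: 6.75
tcp_pos: [0.6387, 0.1695, 0.0514]
ee_rot: [0.19, -3.136, -0.0]
contact_force: [-0.8, -0.3, -1.0]
width: 0.0001
time_s: 7.75
tcp_pos: [0.6578, 0.1718, 0.1599]
ee_rot: [0.19, -3.133, 0.001]
contact_force: [-0.4, 0.2, -0.6]
width: 0.0002
lid 713 c [609.3 228.4] L,W 93.5 37.4 yaw 6.99 z 0.0545
lid 1786 c [558.6 158.6] L,W 142.2 60.2 yaw 6.93 z 0.0546
net t,s 0.02658224551182316 -0.04559546869598404
[0.5107595 0.1534451]
cur [0.658  0.1718 0.1601] yaw -173.07 tilt 0.12 turn 0.02 | D tool [ 0.1483 -0.0005  0.0104] | row x8 [ 0.0185 -0.0001  0.0013] -0.0 step 0.0186
```

```bash
python3 -m crank '[[0.025,0,0,0],[0.025,0,0,0],[0.025,0,0,0],[0.025,0,0,0],[0.025,0,0,0],[0.025,0,0.01,0],[0,0,0.01,0],[0,0,0.01,0]]' 1
python3 - <<'E'
from h import *
plan(.5097,.1537,.028,6.95,8)
d=snap("side");cv2.imwrite("pics/s4.png",cv2.resize(d["image"][60:310,230:530],None,fx=2.5,fy=2.4))
E
```

```text
time_s: 8.85
tcp_pos: [0.5105, 0.154, 0.1309]
ee_rot: [-0.19, 3.135, 0.0]
contact_force: [0.6, -0.3, -0.1]
width: 0.0855
cur [0.5105 0.154  0.1309] yaw -173.08 tilt 0.05 turn 0.03 | D tool [ 0.001  -0.0002  0.1029] | row x8 [ 0.0001 -0.      0.0129] -0.0001 step 0.0129
```

View pics/s4.png

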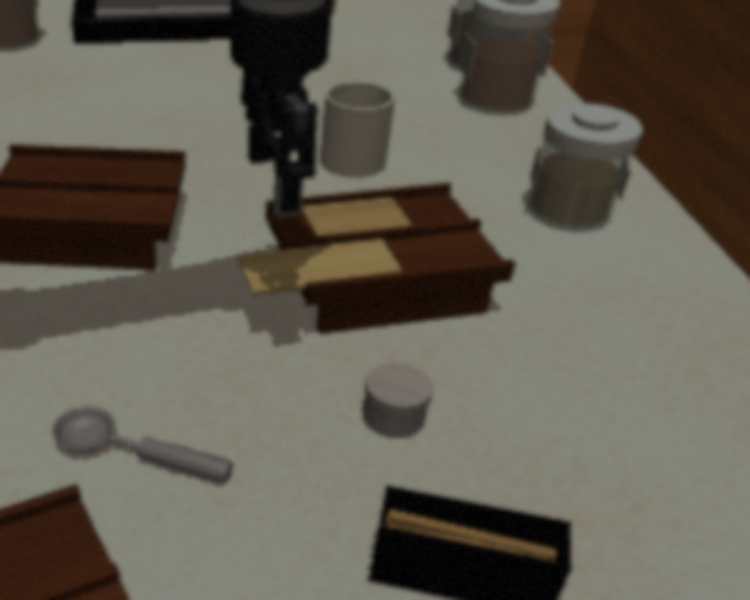

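The side view shows the lid overhanging the front edge and still resting in the lane, with the open gripper above the overhang. I'll descend around it.

```bash
python3 -m crank '[[0.001,0,0.018,0],[0,0,0.018,0],[0,0,0.018,0],[0,0,0.018,0],[0,0,0.015,0],[0,0,0.01,0],[0,0,0.005,0],[0,0,0,0]]'
python3 - <<'E'
from h import *
plan(.5097,.1537,.028,6.95,8)
d=snap("side");cv2.imwrite("pics/s5.png",cv2.resize(d["image"][100:220,270:420],None,fx=5,fy=5))
E
```

```text
time_s: 9.9
tcp_pos: [0.5088, 0.1537, 0.0293]
ee_rot: [0.19, -3.136, 0.0]
contact_force: [0.2, 0.4, -0.2]
width: 0.086
cur [0.5088 0.1537 0.0293] yaw -173.07 tilt 0.0 turn 0.02 | D tool [-0.0009 -0.0002  0.0013] | row x8 [-0.0001 -0.      0.0002] -0.0001 step 0.0002
```

View pics/s5.png

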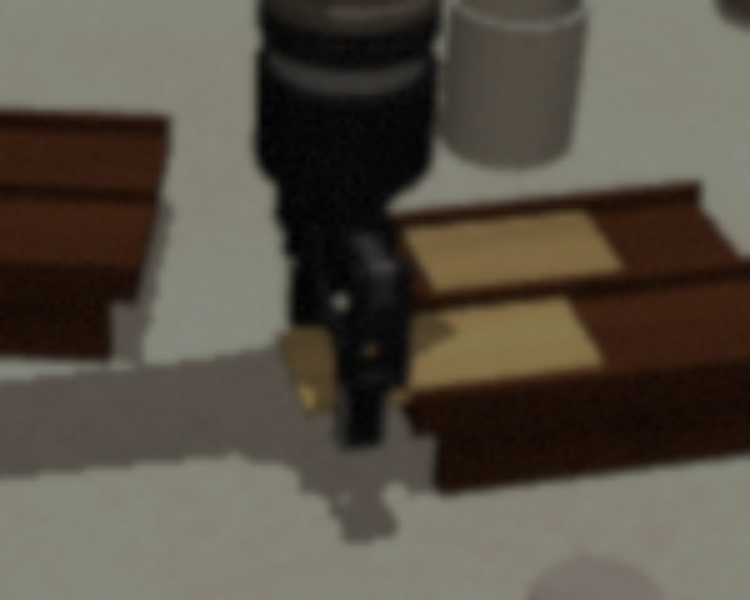

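The fingers straddle the overhang at about (365,400) in the crop, clear of the stand edge. Closing now.

```bash
python3 -m crank '[[0,0,0,0],[0,0,0,0],[0,0,0,0],[0,0,0,0],[0,0,0,0],[0,0,0,0],[0,0,0,0],[0,0,0,0]]' -1; python3 -m crank '[[0,0,-0.003,0],[0,0,-0.006,0],[0,0,-0.01,0],[0,0,-0.02,0],[0,0,-0.03,0],[0,0,-0.03,0],[0,0,0,0],[0,0,0,0]]'
python3 - <<'E'
from h import *
s=sense();M=R.from_rotvec(s["ee_rot"]).as_matrix();u=-M[:,0];u=u[:2]/np.linalg.norm(u[:2]);l=np.array([-u[1],u[0]])
for n in ["top","side"]:
    d=snap(n);P=cloud(d);Z=P[...,2];e=P[...,:2]-s["tcp_pos"][:2];t=e@u;q=e@l
    V=cv2.cvtColor(d["image"],cv2.COLOR_BGR2HSV)[...,2]
    m=(t>.03)&(t<.14)&(abs(q)<.05)&(Z>.1)&(Z<.2)
    topfit(d,(m|((t>-.05)&(t<.14)&(abs(q)<.05)&(V>75)))&(Z>.1)&(Z<.2),n)
    z=Z[m];A=np.c_[t[m],q[m],np.ones(m.sum())];c=np.linalg.lstsq(A,z,rcond=None)[0];print(n,m.sum(),"far end t",np.percentile(t[m],99),"q",np.percentile(q[m],[1,99]),"slope deg",np.degrees(c[:2]),"z at 0",c[2])
cv2.imwrite("pics/s6.png",cv2.resize(d["image"][60:220,250:450],None,fx=4,fy=3.75))
print(s["tcp_pos"],s["width"])
plan(.6047,-.1598,.2,-20.5,16)
E
```

```text
time_s: 10.95
tcp_pos: [0.5091, 0.1539, 0.0299]
ee_rot: [-0.19, 3.135, 0.001]
contact_force: [-1.5, -0.8, 4.8]
width: 0.0584
time_s: 11.95
tcp_pos: [0.5082, 0.1536, 0.1281]
ee_rot: [0.19, -3.135, 0.0]
contact_force: [-0.6, 1.1, -1.2]
width: 0.0584
top 900 c [581.8 156.6] L,W 91.6 51.4 yaw 7.9 z 0.152
top 895 far end t 0.11788453153289637 q [-0.03118982  0.01821209] slope deg [ 0.04616822 -0.03548296] z at 0 0.15190568300815943
side 659 c [575.  161.5] L,W 103.0 64.2 yaw 6.47 z 0.1525
side 630 far end t 0.11815733384784852 q [-0.03168031  0.02890497] slope deg [-0.25950651  1.161244  ] z at 0 0.15275784823775782
[0.50816744 0.15361443 0.12808992] 0.058436652822465456
cur [0.5077 0.1534 0.1273] yaw -173.07 tilt 0.13 turn -27.43 | D tool [-0.0583 -0.3227 -0.0726] | row x16 [-0.0081 -0.019  -0.0045] 0.0299 step 0.0212
```

View pics/s6.png

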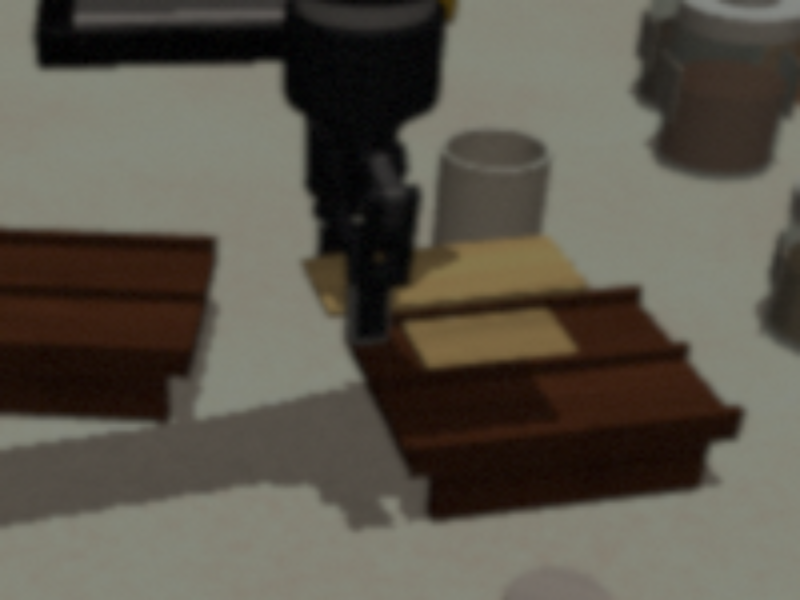

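The lid is held level and the short lid has not moved. Next I'll refine the caddy rim and plan the carry.

```bash
python3 - <<'E'
from h import *
for n in ["top","side"]:
    d=snap(n);P=cloud(d);X,Y,Z=P[...,0],P[...,1],P[...,2]
    for lo in (.01,.05,.055):
        m=(abs(X-.605)<.09)&(abs(Y+.16)<.06)&(Z>lo)&(Z<.068)
        c,(w,h),a=cv2.minAreaRect(P[m][:,:2].astype(np.float32)*1000);print(n,lo,m.sum(),np.round(c,1),round(w,1),round(h,1),round(a,2),np.percentile(Z[m],[50,90]))
    for r in tip_of("caddy_rim",n)[:2]: print(n,r["confidence"],px(d,*r["at"],.06).round(4))
    # dark mask of caddy projected on rim plane (top view only meaningful)
    V=d["image"].max(2);m=((V<45)&(abs(X-.605)<.09)&(abs(Y+.16)<.06)&(Z>.02)).astype(np.uint8)
    v,u=np.nonzero(m);Q=np.array([px(d,a,b,.06)[:2] for a,b in zip(u,v)],np.float32)*1000;print(n,"dark@rim",cv2.minAreaRect(Q))
E
```

```text
top 0.01 1303 [ 604.6 -159.8] 40.4 120.7 69.71 [0.04343371 0.06040867]
top 0.05 382 [ 604.6 -159.8] 40.2 120.6 69.61 [0.0597486  0.06156056]
top 0.055 335 [ 604.6 -159.8] 40.2 120.5 69.53 [0.05997681 0.06167104]
top 0.56 [ 0.6052 -0.1621  0.06  ]
top dark@rim ((601.2449340820312, -156.26930236816406), (42.860694885253906, 128.91973876953125), 69.73968505859375)
side 0.01 2979 [ 605.3 -158.7] 42.6 120.1 69.81 [0.04428244 0.0602365 ]
side 0.05 1027 [ 605.4 -158.6] 42.6 119.9 69.49 [0.05838153 0.06115987]
side 0.055 722 [ 605.4 -158.6] 42.6 119.9 69.49 [0.05990656 0.06143652]
side 0.74 [ 0.608  -0.1564  0.06  ]
side dark@rim ((599.2578735351562, -172.76016235351562), (69.83969116210938, 117.398681640625), 69.32131958007812)
```

```bash
python3 - <<'E'
from h import *
plan(.5591,-.1424,.12,-20.4,14)
E
```

```text
cur [0.5083 0.1536 0.1277] yaw -173.08 tilt 0.08 turn -27.32 | D tool [-0.0148 -0.2999  0.0078] | row x14 [-0.0058 -0.0209  0.0006] 0.0341 step 0.0217
```

```bash
python3 -m crank '[[-0.0058,-0.0209,0.0006,0.034],[-0.0058,-0.0209,0.0006,0.034],[-0.0058,-0.0209,0.0006,0.034],[-0.0058,-0.0209,0.0006,0.034],[-0.0058,-0.0209,0.0006,0.034],[-0.0058,-0.0209,0.0006,0.034],[-0.0058,-0.0209,0.0006,0.034],[-0.0058,-0.0209,0.0006,0.034]]'; python3 -m crank '[[-0.0058,-0.0209,0.0006,0.034],[-0.0058,-0.0209,0.0006,0.034],[-0.0058,-0.0209,0.0006,0.034],[-0.0058,-0.0209,0.0006,0.034],[-0.0058,-0.0209,0.0006,0.034],[-0.0058,-0.0209,0.0006,0.034],[0,0,0,0],[0,0,0,0]]'
python3 - <<'E'
from h import *
s=sense();M=R.from_rotvec(s["ee_rot"]).as_matrix();u=-M[:,0];u=u[:2]/np.linalg.norm(u[:2]);l=np.array([-u[1],u[0]])
for n in ["top","side"]:
    d=snap(n);P=cloud(d);Z=P[...,2];e=P[...,:2]-s["tcp_pos"][:2];t=e@u;q=e@l
    m=(t>.03)&(t<.14)&(abs(q)<.06)&(Z>s["tcp_pos"][2]+.005)&(Z<s["tcp_pos"][2]+.04)
    z=Z[m];A=np.c_[t[m],q[m],np.ones(m.sum())];c=np.linalg.lstsq(A,z,rcond=None)[0]
    print(n,m.sum(),"far end t",np.percentile(t[m],[99,99.8]),"q",np.percentile(q[m],[.5,99.5]),"slope deg",np.degrees(c[:2]),"top-TCP",c[2]-s["tcp_pos"][2])
plan(.5591,-.1424,.06,-20.4,8)
E
```

```text
time_s: 13.25
tcp_pos: [0.5555, -0.0142, 0.1235]
ee_rot: [0.241, 3.132, 0.0]
contact_force: [0.3, 0.7, -0.9]
width: 0.0583
time_s: 14.25
tcp_pos: [0.5599, -0.1418, 0.1199]
ee_rot: [-0.554, -3.092, -0.002]
contact_force: [-0.3, -0.3, -1.5]
width: 0.0585
top 332 far end t [0.1184774  0.11945485] q [0.00587086 0.02872827] slope deg [-0.0752797  -0.80749502] top-TCP 0.024843468059368906
side 2005 far end t [0.11859002 0.11955392] q [-0.03019109  0.0304821 ] slope deg [-0.02965093  0.79435347] top-TCP 0.0248606684742472
cur [ 0.56   -0.1412  0.1199] yaw 159.77 tilt 0.06 turn -0.17 | D tool [ 0.0004 -0.0015  0.0599] | row x8 [ 0.0001 -0.0002  0.0075] 0.0004 step 0.0075
```

```bash
python3 -m crank '[[0,-0.001,0.012,0.003],[0,0,0.015,0],[0,0,0.015,0],[0,0,0.015,0],[0,0,0.012,0],[0,0,0.006,0],[0,0,0,0],[0,0,0,0]]'
python3 - <<'E'
from h import *
plan(.5591,-.1424,.0401,-20.4,8)
d=snap("side");cv2.imwrite("pics/s7.png",cv2.resize(d["image"][180:340,310:510],None,fx=4,fy=3.75))
E
```

```text
time_s: 15.35
tcp_pos: [0.5599, -0.1438, 0.0455]
ee_rot: [0.559, 3.09, 0.0]
contact_force: [-0.4, -0.2, 0.8]
width: 0.0581
cur [ 0.5599 -0.1438  0.0455] yaw 159.48 tilt 0.06 turn 0.12 | D tool [0.0012 0.001  0.0054] | row x8 [0.0002 0.0001 0.0007] -0.0003 step 0.0007
```

View pics/s7.png

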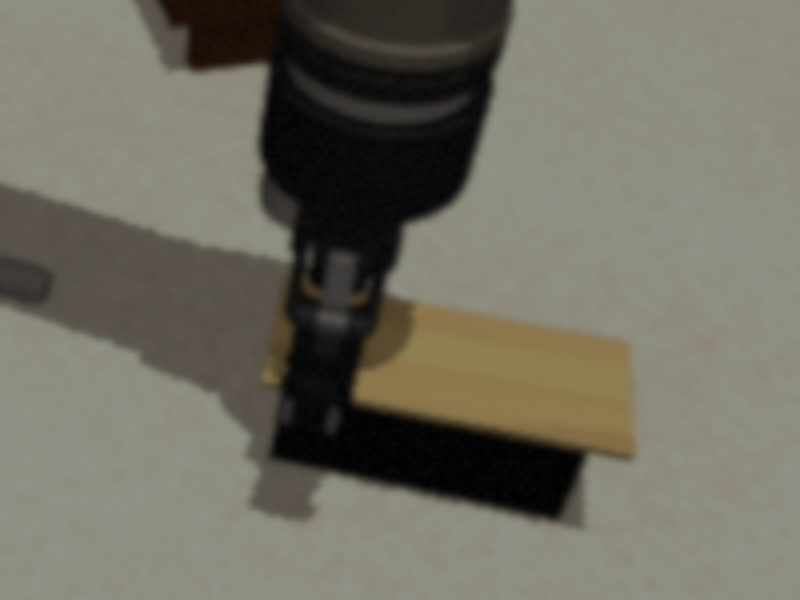

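The lid hovers about 5 mm over the caddy, aligned with it, with about the right overhang at the right end. I'll lower it slowly with a small correction.

```bash
python3 -m crank '[[0.001,0.0008,0.0015,0],[0,0,0.001,0],[0,0,0.001,0],[0,0,0.0008,0],[0,0,0.0006,0],[0,0,0,0],[0,0,0,0],[0,0,0,0]]'
python3 - <<'E'
from h import *
plan(.5591,-.1424,.0401,-20.4,8);s=sense();print(s["contact_force"],s["wrist_torque"])
E
```

```text
time_s: 16.4
tcp_pos: [0.5588, -0.1425, 0.0406]
ee_rot: [-0.56, -3.091, -0.001]
contact_force: [-1.6, 0.4, 6.2]
width: 0.0585
cur [ 0.5588 -0.1425  0.0406] yaw 159.48 tilt 0.02 turn 0.12 | D tool [-0.0003  0.0002  0.0005] | row x8 [-0.      0.      0.0001] -0.0003 step 0.0001
[-1.63867518  0.40363725  6.22107446] [ 0.20267546  0.41706246 -0.03210799]
```

Contact is made at about 6 N. Releasing and rising.

```bash
python3 -m crank '[[0,0,0,0],[0,0,0,0],[0,0,0,0],[0,0,0,0],[0,0,0,0],[0,0,0,0],[0,0,0,0],[0,0,0,0]]' 1; python3 -m crank '[[0,0,-0.01,0],[0,0,-0.02,0],[0,0,-0.03,0],[0,0,-0.04,0],[0.03,0,-0.04,0],[0.05,0,0,0],[0.05,0,0,0],[0,0,0,0]]'
python3 - <<'E'
from h import *
for n in ["top","side"]:
    d=snap(n);P=cloud(d);X,Y,Z=P[...,0],P[...,1],P[...,2]
    V=cv2.cvtColor(d["image"],cv2.COLOR_BGR2HSV)[...,2]
    m=(abs(X-.605)<.1)&(abs(Y+.16)<.07)&(Z>.055)&(Z<.075)
    topfit(d,m,n);A=np.c_[X[m],Y[m],np.ones(m.sum())];print(np.degrees(np.linalg.lstsq(A,Z[m],rcond=None)[0][:2]))
    if n=="top": topfit(d,(X>.5)&(X<.75)&(Y>.2)&(Y<.3)&(Z>.05)&(Z<.06)&(V>80),"short")
    cv2.imwrite(f"pics/{n}8.png",d["image"])
a=cv2.imread("pics/side8.png")[100:340,250:530];cv2.imwrite("pics/c8.png",cv2.resize(a,None,fx=2.5,fy=2.5))
E
```

```text
time_s: 17.4
tcp_pos: [0.5588, -0.1425, 0.0401]
ee_rot: [0.56, 3.091, 0.0]
contact_force: [-0.1, 0.1, -0.3]
width: 0.0854
time_s: 18.4
tcp_pos: [0.4334, -0.0959, 0.1801]
ee_rot: [-0.558, -3.09, -0.003]
contact_force: [0.7, 0.2, -0.2]
width: 0.0856
top 1748 c [ 604.9 -161.3] L,W 140.9 60.0 yaw -20.43 z 0.0651
[ 0.00487807 -0.18906036]
short 1200 c [608.9 239.6] L,W 96.2 60.8 yaw 7.5 z 0.0546
side 2748 c [ 605.4 -160.2] L,W 139.8 62.2 yaw -19.98 z 0.0655
[0.12478629 0.51511937]
```

View pics/c8.png

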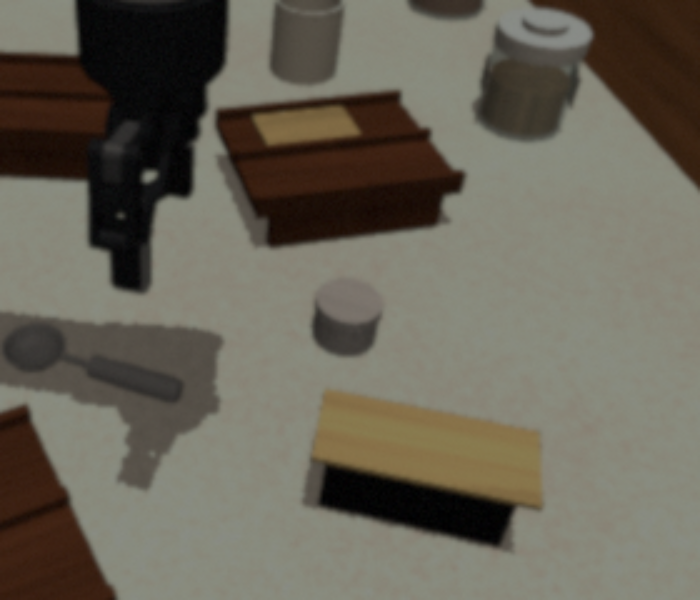

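The lid lies flat on the caddy, about 1.5 mm off centre and in line, and the robot is clear of everything.

```bash
python3 -c "
from rig import *
print(finish_job())"
```

```text
the job is handed in; nothing more can be done
None
```

The long lid is on the caddy, and I handed the job in at about 18.5 s on the robot's clock.

- **Sliding out:** I pushed the lid from its far end with the shut fingers until it overhung the front edge by about 47 mm, still resting on the stand.
- **Placing:** I gripped it across its width at the overhanging end, carried it level and lowered it until it touched the rim at about 6 N. Then I released it and backed the arm away.

**Last checks:**
- **Centring and alignment:** both fixed cameras put the lid about 1.5 mm off the caddy's centre. Its yaw is within about 0.5° of the caddy's.
- **Flatness:** the lid's top is at 65 mm, as expected. The fitted slope was about 0.2° from the top camera and 0.5° from the side camera.
- **Short lid:** it has not moved, within measuring error (under 1 mm).
- **Robot:** it touches nothing, with the measured force at about zero.

None of these checks failed. The wrist camera had placed things about 3 mm sideways from the top camera; I relied mainly on the top camera.

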